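# Open the battery lid of the turntable's power pack

### The job

The power pack is the white case with a slide switch behind its grey lid; the other case is a tool caddy and stays shut. With the fingertips, first push the pack's switch all the way to off, then press the ribbed front of the pack's lid down until it clicks and let go, so that the lid pops up and stays up (another press would shut it again). Nothing is to be picked up: leave the pot, jar, tumbler and clay figure standing where they are.

Things in the scene. Friction and masses are not known exactly. Their poses are not given: they have to be found in the camera images.
- pack: power pack: white plastic case fixed to the table, 200 (x) x 180 (y) x 75 mm high, flat top. Origin: centre of its underside; x points from the lid's front edge to the switch, away from the robot within 0.4 rad; y to its left. The grey lid, flush with the top, is hinged at x = 15 mm, runs forward to x = -83 mm and is 80 mm wide; the switch stands at x = 62 mm
- hatch_press (a point): point on the upper face of the pack's lid where to press: the middle of four low ribs, 72 mm forward of the hinge, 26 mm behind the lid's free front edge and on its centre line; level with the case top when latched, and moves with the lid
- hatch (a joint): angle of the pack's lid (rad): 0 (to 0.007) latched, negative pressed in: it clicks near -0.055 (4 mm at the ribs, about 4 N), hard stop at -0.07 (5 mm). Let go after the click, a damped spring swings it up and back to 1.2 (open) in about 1.5 s and holds it; its free edge is then 90 mm above the case. A shorter press stays latched; pressing the open lid fully down latches it
- switch_top (a point): centre of the top of the switch's black knob: 28 (case x) x 14 (case y) mm, standing 16 mm above the case top, 91 mm above the table. At on (joint 0) it is 12 mm left (+y) of the case's centre line, at off 12 mm right of it
- switch (a joint): travel of the slide switch (m): 0 is on, 0.024 is fully off. It slides to the case's right (the case's -y), towards a small metal dot, with about 3 N of friction, and stays where it is left. It starts at 0 to 0.004
- caddy: tool caddy: case fixed to the table, same size, material and lid as the power pack, with the same origin and axes, but no switch; on the other side of the table from the pack. Either may be on the left
- caddy_hatch (a joint): angle of the caddy's lid (rad), same latch: 0 shut, 1.2 open
- pot: small open white paint pot, 38 mm across, 32 mm high, loose on top of the pack beside the lid, on the left (case x about -40 mm, y about 66 mm). Origin: centre of its underside, z up
- figure: small grey clay figure, about 48 mm across the arms and 53 mm high, loose on top of the caddy behind its lid. Origin: centre of its underside, z up
- tumbler: clear plastic tumbler, 76 mm across, 105 mm high, loose on the table, on the left (+y) side of the cases. Origin: centre of its underside, z up
- bud_jar: open white jar, 60 mm across, 75 mm high, loose on the table, on the right (-y) side of the cases. Origin: centre of its underside, z up

How it is judged:
On the way, in this order (a step that is already met when the one before it is completed fails the run):
1. the pack's switch has been pushed to off (value of joint switch above 0.019 m), for 0.1 s.
2. the pack's lid is pressed in past flush (value of joint hatch below -0.03 rad), for 0.02 s.
3. the lid has popped up and stays up (value of joint hatch above 1 rad), for 0.5 s.
At the end, for the whole second after the job is handed in: The switch is at off (over 19 of its 24 mm), the pack's lid stands open by more than 1.0 rad and at rest, the caddy's lid is shut (under 0.1 rad), and pot, figure, tumbler and jar stand upright within 30 mm of where they began (value of joint switch above 0.019 m and value of joint hatch above 1 rad and velocity of joint hatch below 0.1 rad/s and value of joint caddy_hatch below 0.1 rad and not (distance of pot from where it was at the start of the episode above 0.03 m) and not (distance of figure from where it was at the start of the episode above 0.03 m) and not (distance of tumbler from where it was at the start of the episode above 0.03 m) and not (distance of bud_jar from where it was at the start of the episode above 0.03 m) and angle between each of pot, figure, tumbler, bud_jar's own z axis and vertical below 0.3 rad); the robot touches nothing.
It fails at once if the pack's lid opens while the switch is not off (value of joint hatch above 0.15 rad and not (value of joint switch above 0.019 m)).
It fails at once if the caddy's lid is opened (value of joint caddy_hatch above 0.15 rad).
It fails at once if the pot, figure, tumbler or jar is lifted, carried or pushed out of place (distance of any of pot, figure, tumbler, bud_jar from where it was at the start of the episode above 0.03 m).
It fails at once if the pot, figure, tumbler or jar is tipped over (angle between any of pot, figure, tumbler, bud_jar's own z axis and vertical above 0.5 rad).
It also fails if it takes over 46 s, if anything falls off the work surface, if the arm or the gripper's body presses on something with over 40 N, if the wrist force passes 120 N, or if a joint passes its speed limit or range.

### The arm

A 6-joint arm with a two-finger parallel gripper is mounted at the origin on the work surface. World frame = base frame: x ahead of the robot, y to its left, z up, the work surface at z = 0. Lengths are in m, angles in rad, forces in N, time in s.
With the tool pointing down it reaches from about 0.25 to 0.775 m from the base axis. Payload 4 kg.
Tool frame: the origin (TCP) lies at the very end of the fingers, on their centre line; the grasp point (between the pads) lies 19 mm behind it; z points along the fingers, y is the line along which they close (so a half turn about z gives the same grasp; the last joint's range is limited). The gripper opens to 94 mm and grips with 3 to 60 N. Pads are 16 mm wide; open, the fingers measure 119 mm over their backs; the gripper's body (75 mm by 177 mm) begins 78 mm behind the grasp point.
Start: joints at [1.026, 0.087, 1.371, -0, 1.684, -0.103], TCP at [0.235, 0.497, 0.206] pointing down, gripper open.
Joint ranges: [-3.1, 3.1], [-0.76, 2.03], [0.27, 2.55], [-1.08, 4.22], [0.17, 2.65], [-2.57, 2.57]. Speed limits (rad/s): [2.79, 2.79, 3.14, 3.14, 3.14, 3.14].

### API

Orientations are given as [roll, pitch, yaw] about the fixed x, y, z axes, in that order (R = Rz(yaw) Ry(pitch) Rx(roll)).
In Python, from bench import robot, vision gives the robot as it stands.
- The arm moves only by the shell command python3 -m crank 'ROWS'. ROWS is JSON, a list of rows, each a list of 3 entries, a list of its own where there are three numbers: the closure, from 0 (fully open) to 1 (shut), then the shift along the tool's x, y, z in m, then the turn, a rotation vector about the tool's x, y, z in degrees. A call has 1 to 8 rows; each row shifts and turns the commanded pose from where the row before left it, along the tool's axes as they then stand; what a row does not reach is not made up. A row lasts 1/10 s, in which the tool goes at most 50 mm and 8.59 degrees, less where a joint would pass 70% of its speed; a pose out of reach is approached as far as the arm can. A call with a gripper value outside its range is refused whole. The fingers move at their own pace and stop on an object; the grip force is fixed at half the most. Time passes only in rows, so rows that do not move let the fingers close. It gives the time, the measured TCP pose, the force, the opening and the grip force at its end, in the units of the state.
- robot.get_obs(): the state, without advancing time (a new reading comes with each control period).
- vision.snapshot(name): name is "side" or "top" or "wrist"; returns a dict with "color" (420x560x3 uint8, red, green, blue), "z_map" (420x560 float32, m along the optical axis (not along the pixel's ray), 0 where there is no reading), "fx", "fy", "cx", "cy" (pixels), "R" (3x3) and "t" (3): a world point X has camera coordinates R X + t. Camera axes: x right, y down, z forward; pixel columns grow to the right and rows downward; lengths in m; the calibration is good to about 2 mm. A picture is of the moment at which its call begins.
- robot.close_job(): hands the job in; it is judged then, once.
The state is a dict: "time": time; "joint_positions": joint angles; "qvel": joint speeds; "joint_torque": joint torques, N m; "tool_pos": TCP position; "ee_rot": TCP orientation; "wrist_force": force on the tool from outside, world axes, zero at the start; "wrist_torque": the same for the moment, N m; "width": finger opening in m; "finger_force": force on a finger pad.
Only numpy, scipy, OpenCV 4.12 (cv2) and the standard library are available. Lean on these libraries where they do the work, as an engineer would, in place of code of your own. Each camera call takes 0.05 s, during which the arm holds its last target. There are 200 camera calls.

## Working session

There is one attempt and no reset: what is moved stays moved. The work goes in short steps, Python scripts to look and compute and a shell command to move; the robot and the scene stay as the last step left them, time stands still between calls to the robot, and variables do not carry over. Pictures are saved under pics/ and viewed, at most 10 in all, crops included, and the job is handed in when it is done.

```bash
mkdir -p pics; cat > h.py <<'E'
from bench import robot, vision
import numpy as np, cv2
def snap(n,f):
    s=vision.snapshot(n); cv2.imwrite(f'pics/{f}.png',cv2.cvtColor(s['color'],cv2.COLOR_RGB2BGR)); np.savez(f'pics/{f}.npz',**s); return s
def ray(s,u,v,z):
    d=s['R'].T@np.array([(u-s['cx'])/s['fx'],(v-s['cy'])/s['fy'],1]); c=-s['R'].T@s['t']
    return c+d*(z-c[2])/d[2]
def cloud(s):
    v,u=np.mgrid[:420,:560]; z=s['z_map']
    P=np.stack([(u-s['cx'])/s['fx']*z,(v-s['cy'])/s['fy']*z,z],-1)-s['t']
    return P@s['R']
E
python3 - <<'E'
from h import *
o=robot.get_obs();print(o['tool_pos'],o['ee_rot'],o['time'],o['width'])
a=snap('top','t0');b=snap('side','s0')
cv2.imwrite('pics/a.png',cv2.resize(cv2.imread('pics/t0.png'),(784,588)))
for s in(a,b):print(-s['R'].T@s['t'],s['R'][2])
E
```

```text
[0.23488095 0.49670669 0.20429166] [-3.13934998e+00 -2.26746455e-04  2.69977536e+00] 0.0 0.09391119580484253
[0.44887476 0.01203969 1.17848762] [ 0.10370544  0.01060851 -0.99455148]
[0.42732784 1.10842729 0.82192993] [ 0.1037102  -0.82796122 -0.55111198]
```

View pics/t0.png

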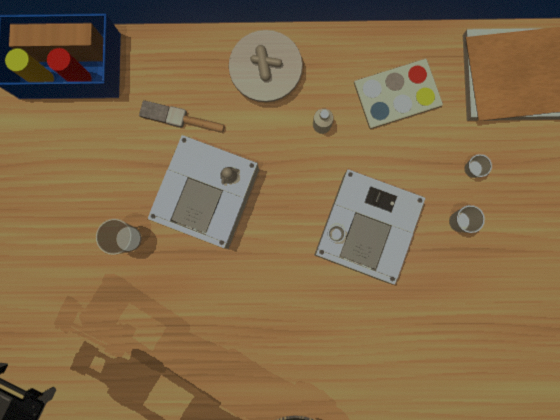

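View pics/s0.png

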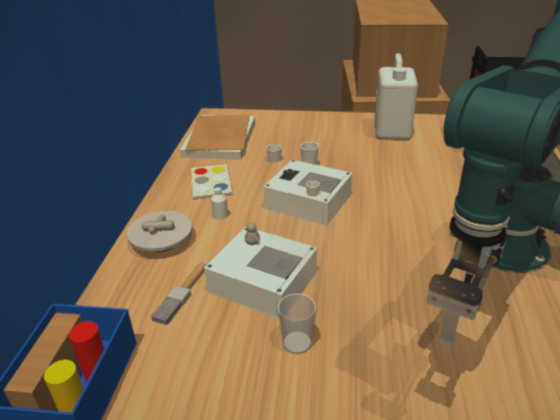

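The top view shows the pack on the right: switch at about (381,199), lid at (366,240), pot at (337,234). The caddy with the figure is on the left, the tumbler is at (118,237) and the jar at (470,220). Next I'll measure the pack frame.

```bash
python3 - <<'E'
from h import *
s=dict(np.load('pics/t0.npz'));P=cloud(s)
m=(abs(P[...,2]-0.075)<0.012)&(s['z_map']>0)
m=m.astype(np.uint8);m[:, :300]=0;m[:,430:]=0;m[:150]=0;m[300:]=0
n,l,st,c=cv2.connectedComponentsWithStats(m);k=1+st[1:,4].argmax()
print(st[k],np.median(P[...,2][l==k]))
pts=np.argwhere(l==k)[:,::-1].astype(float)
W=np.array([ray(s,u,v,0.075)[:2] for u,v in pts])
r=cv2.minAreaRect((W*1000).astype(np.float32));print(r)
hsv=cv2.cvtColor(s['color'],cv2.COLOR_RGB2HSV)
v=s['color'].max(2)
k=(v<50).astype(np.uint8);k[:,:362]=0;k[:,402:]=0;k[:184]=0;k[215:]=0
pts=np.argwhere(k)[:,::-1]
print(len(pts))
W=np.array([ray(s,a,b,0.075)[:2]*1000 for a,b in pts],np.float32);print(cv2.minAreaRect(W))
im=cv2.imread('pics/t0.png')[165:290,310:430];cv2.imwrite('pics/c.png',cv2.resize(im,None,fx=4.7,fy=4.7,interpolation=cv2.INTER_CUBIC))
E
```

```text
[ 316  170  109  115 7276] 0.0757977806194575
((523.6923828125, -166.8613739013672), (180.67369079589844, 200.04978942871094), 68.86836242675781)
337
((582.2440185546875, -190.5198211669922), (56.81108856201172, 33.22166442871094), 69.52476501464844)
```

View pics/c.png

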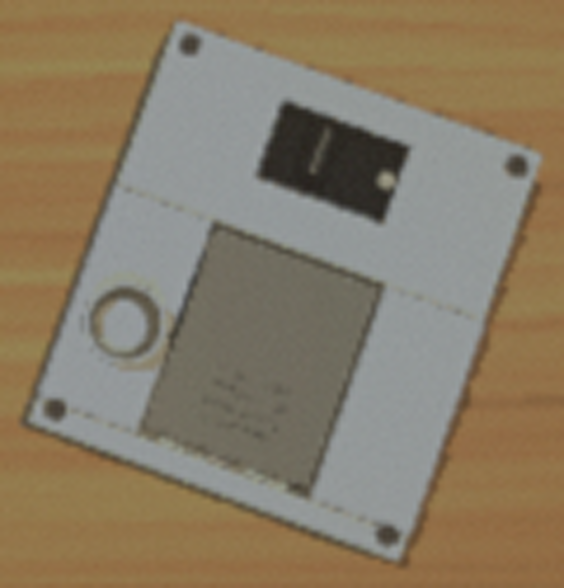

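The minimum-area rectangle of the pack top is 181 x 200 mm, matching the given size. Its centre is (524,-167) mm and the case x axis is at -21.1°. The knob, the switch plate and the dot on its right all fit. I'll close the fingers, line up with the case and go above the left side of the knob.

```bash
python3 -m crank '[[1,[0,0,0],[0,0,-4.2]],[1,[-0.038,-0.0317,0],[0,0,0]],[1,[-0.038,-0.0317,0],[0,0,0]],[1,[-0.038,-0.0317,0],[0,0,0]],[1,[-0.038,-0.0317,0],[0,0,0]],[1,[-0.038,-0.0317,0],[0,0,0]],[1,[-0.038,-0.0317,0],[0,0,0]],[1,[-0.038,-0.0317,0],[0,0,0]]]'
python3 -m crank '[[1,[-0.038,-0.0317,0],[0,0,0]],[1,[-0.038,-0.0317,0],[0,0,0]],[1,[-0.038,-0.0317,0],[0,0,0]],[1,[-0.038,-0.0317,0],[0,0,0]],[1,[-0.038,-0.0317,0],[0,0,0]],[1,[-0.038,-0.0317,0],[0,0,0]],[1,[-0.038,-0.0317,0],[0,0,0]],[1,[-0.038,-0.0317,0],[0,0,0]]]'
cat >> h.py <<'E'
def case():
    o=robot.get_obs();p=o['tool_pos']*1000;a=np.deg2rad(-21.1);d=p[:2]-[523.7,-166.9]
    print('case xy',d@[np.cos(a),np.sin(a)],d@[-np.sin(a),np.cos(a)],'z',p[2],'rot',np.rad2deg(o['ee_rot']),o['time'],o['width'],o['wrist_force'])
E
python3 - <<'E'
from h import *
case();s=snap('wrist','w0')
E
```

```text
time: 0.9
tool_pos: [0.4037, 0.1925, 0.2052]
ee_rot: [3.142, -0.0, 2.773]
wrist_force: [-0.3, 0.7, -0.0]
width: 0.0337
finger_force: 0.0
time: 1.7
tool_pos: [0.596, -0.1536, 0.2047]
ee_rot: [3.141, -0.001, 2.773]
wrist_force: [0.3, 0.3, 0.3]
width: 0.0004
finger_force: 0.0
case xy 62.68230277828437 38.487967105231995 z 204.71035012483824 rot [ 1.79982590e+02 -6.35660032e-02  1.58868382e+02] 1.7 0.0003624080747864535 [0.26260804 0.25788476 0.32644295]
```

View pics/w0.png

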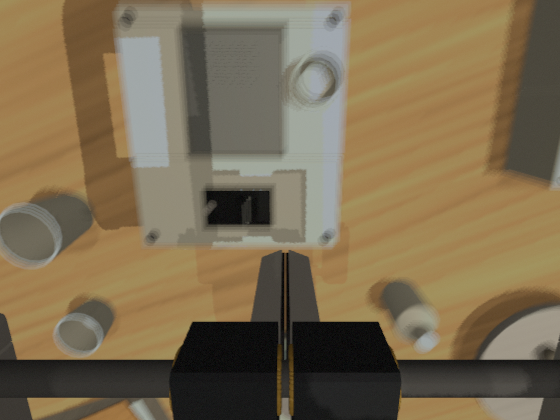

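The wrist view shows the case lined up with the tool, with the knob at about (252,209) to the right in the black plate and the fingers on the knob's left. I'll descend to z≈0.083 and check the knob ray.

```bash
python3 -m crank '[[1,[0,0.0015,0.04],[0,0,0]],[1,[0,0,0.04],[0,0,0]],[1,[0,0,0.027],[0,0,0]],[1,[0,0,0],[0,0,0]]]'
python3 - <<'E'
from h import *
case()
s=dict(np.load('pics/w0.npz'));a=np.deg2rad(-21.1)
for u,v,z in((252,209,.091),(204,188,.075),(272,228,.075),(127,17,.075),(335,17,.075),(327,237,.075),(152,237,.075)):
    d=ray(s,u,v,z)[:2]*1000-[523.7,-166.9];print(u,v,d@[np.cos(a),np.sin(a)],d@[-np.sin(a),np.cos(a)])
snap('wrist','w1')
E
```

```text
time: 2.15
tool_pos: [0.5923, -0.1489, 0.092]
ee_rot: [-3.141, -0.012, 2.773]
wrist_force: [0.1, -1.0, -0.0]
width: 0.0005
finger_force: 0.0
case xy 57.505004759486525 41.49012472026752 z 92.009376566826 rot [-179.98503731   -0.70366984  158.87849872] 2.15 0.00047786583902570233 [ 1.04233731e-01 -1.00202559e+00 -9.60876983e-04]
252 209 63.20785231084637 11.184798015263528
204 188 48.47027099258754 -32.35756250437963
272 228 85.94890863828121 27.516086771159067
127 17 -87.46436587387497 -83.42575827096219
335 17 -87.51708137364477 78.2235272803261
327 237 94.73206666711248 78.20445416169296
152 237 94.74543438198401 -83.33313997272046
```

View pics/w1.png

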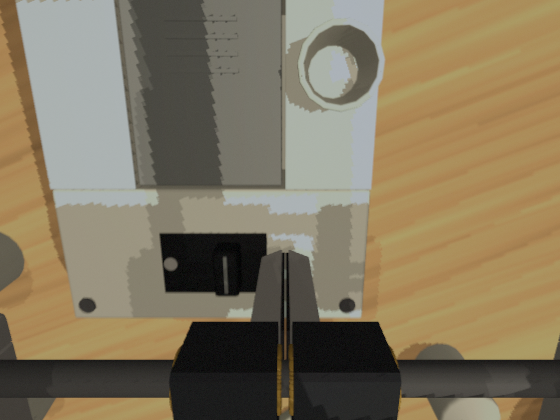

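The wrist view shows the knob at (228,270), the fingertips at (285,255) to its left with a gap, and the metal dot at (170,264) on the far side. I'll lower the tip to about 83 mm.

```bash
python3 -m crank '[[1,[-0.003,0,0.012],[0,0,0]],[1,[0,0,0],[0,0,0]],[1,[0,0,0],[0,0,0]]]'; python3 -c "from h import *;case()"
```

```text
time: 2.5
tool_pos: [0.5997, -0.1515, 0.0878]
ee_rot: [3.141, 0.002, 2.773]
wrist_force: [0.3, -0.1, 0.2]
width: 0.0005
finger_force: 0.0
case xy 65.37505100822193 41.71868603922983 z 87.76154734137654 rot [1.79992449e+02 1.18684223e-01 1.58894890e+02] 2.5 0.0005379607507592139 [ 0.34195691 -0.10187667  0.16861803]
```

```bash
python3 -m crank '[[1,[0.001,0,0.005],[0,0,0]],[1,[0,-0.005,0],[0,0,0]],[1,[0,-0.005,0],[0,0,0]],[1,[0,-0.005,0],[0,0,0]],[1,[0,-0.005,0],[0,0,0]],[1,[0,-0.004,0],[0,0,0]],[1,[0,-0.004,0],[0,0,0]],[1,[0,0,0],[0,0,0]]]'; python3 -c "from h import *;case()"
```

```text
time: 3.3
tool_pos: [0.5878, -0.1776, 0.0816]
ee_rot: [-3.141, 0.0, 2.773]
wrist_force: [1.1, 2.0, -0.3]
width: 0.0007
finger_force: 1.0
case xy 63.68472770025554 13.075662266474867 z 81.5990780242202 rot [-1.79992146e+02  8.38607970e-03  1.58858801e+02] 3.3 0.000727184126581184 [ 1.13241734  1.96509145 -0.2694854 ]
```

Contact at about 2–3 N, which matches the switch friction. I'll keep pushing in small steps until the stop shows.

```bash
python3 -m crank '[[1,[0,-0.003,0],[0,0,0]],[1,[0,-0.003,0],[0,0,0]],[1,[0,-0.001,0],[0,0,0]],[1,[0,0,0],[0,0,0]]]'; python3 -c "from h import *;case()"; python3 -m crank '[[1,[0,-0.002,0],[0,0,0]],[1,[0,0,0],[0,0,0]]]'; python3 -c "from h import *;case();snap('wrist','w2')"
```

```text
time: 3.7
tool_pos: [0.5855, -0.1837, 0.0816]
ee_rot: [3.141, 0.0, 2.773]
wrist_force: [1.5, 2.9, 1.9]
width: 0.0005
finger_force: 1.6
case xy 63.688165870135286 6.578777709218372 z 81.59133013780442 rot [1.79982808e+02 1.10267681e-02 1.58879703e+02] 3.7 0.0005467444432979686 [1.49699046 2.89142566 1.93211792]
time: 3.9
tool_pos: [0.5853, -0.1844, 0.0821]
ee_rot: [3.139, 0.001, 2.774]
wrist_force: [0.5, 5.8, 1.7]
width: 0.0005
finger_force: 3.0
case xy 63.74385317152209 5.877916387975504 z 82.12559778013946 rot [1.79856245e+02 3.36220943e-02 1.58919563e+02] 3.9 0.00047186775819058784 [0.46634582 5.76551085 1.71973035]
```

View pics/w2.png

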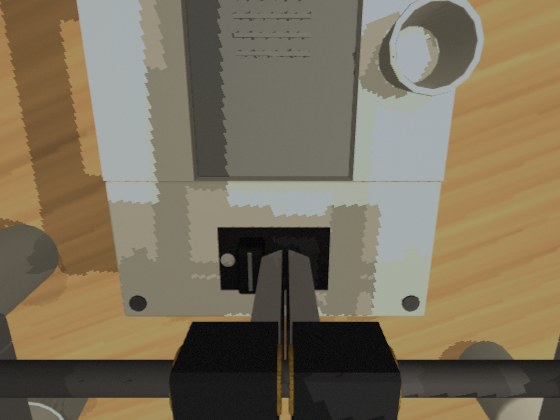

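The knob now sits close to the metal dot: knob line at (250,270), dot at (228,260). Force is rising while motion stalls, which looks like the end stop. I'll press a little more and check with rays.

```bash
python3 - <<'E'
from h import *
a=np.deg2rad(-21.1)
for f,L in(('w1',((225,275,.091),(170,264,.075),(160,264,.075),(267,264,.075))),('w2',((250,271,.091),(228,260,.075),(219,260,.075),(329,260,.075)))):
  s=dict(np.load(f'pics/{f}.npz'))
  for u,v,z in L:
    d=ray(s,u,v,z)[:2]*1000-[523.7,-166.9];print(f,u,v,d@[np.cos(a),np.sin(a)],d@[-np.sin(a),np.cos(a)])
E
python3 -m crank '[[1,[0,-0.002,0],[0,0,0]],[1,[0,-0.001,0],[0,0,0]],[1,[0,0,0],[0,0,0]]]'; python3 -c "from h import *;case()"
```

```text
w1 225 275 63.746576576942225 8.845671371687212
w1 170 264 64.30032202935928 -26.822517822422814
w1 160 264 64.30294040234459 -32.83579638258205
w1 267 264 64.27492493666757 31.50369996023493
w2 250 271 62.74523146438155 -11.740129139053314
w2 228 260 63.68848490229397 -25.730076350615054
w2 219 260 63.688023378375426 -30.84940143706298
w2 329 260 63.69366875973045 31.770413563967992
time: 4.25
tool_pos: [0.5851, -0.1846, 0.0822]
ee_rot: [3.134, 0.001, 2.775]
wrist_force: [2.7, 10.7, 3.1]
width: 0.0008
finger_force: 5.1
case xy 63.69993902137145 5.572973008416604 z 82.16034953215647 rot [1.79580334e+02 4.06153558e-02 1.58982584e+02] 4.25 0.0008326311059091932 [ 2.74219827 10.71810902  3.0723167 ]
```

The knob is at case y = -11.7 mm, expected -12 at off, and it holds firm at 11 N. I'll back off, rise and go above the ribs.

```bash
python3 -m crank '[[1,[0,0.01,0],[0,0,0]],[1,[0,0,-0.04],[0,0,0]],[1,[0.04,-0.006,0],[0,0,0]],[1,[0.04,-0.006,0],[0,0,0]],[1,[0.04,0,0],[0,0,0]],[1,[0,0,0.02],[0,0,0]],[1,[0,0,0],[0,0,0]],[1,[0,0,0],[0,0,0]]]'; python3 -c "from h import *;case();snap('wrist','w3')"
```

```text
time: 5.05
tool_pos: [0.4707, -0.1476, 0.1013]
ee_rot: [-3.14, -0.001, 2.773]
wrist_force: [-1.3, 0.8, -0.3]
width: 0.0004
finger_force: 0.0
case xy -56.410780407528065 -1.0929868325763605 z 101.29552276776967 rot [-1.79922798e+02 -4.13620502e-02  1.58864346e+02] 5.05 0.000365169894401354 [-1.32932787  0.80445358 -0.29971012]
```

View pics/w3.png

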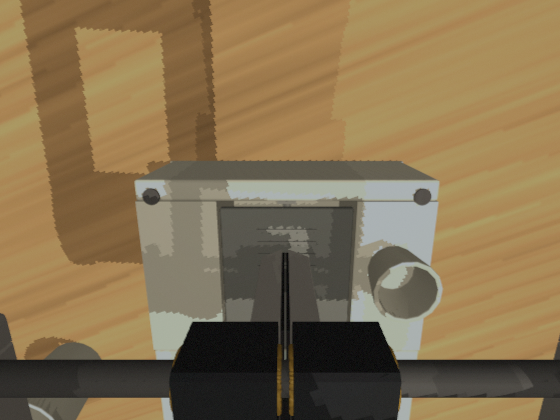

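The fingertips at (285,253) are centred over the ribs at (285,230–255), clear of the pot at (405,285). I'll go down close to the lid, then press in small steps.

```bash
python3 -m crank '[[1,[0.001,0.001,0.02],[0,0,0]],[1,[0,0,0],[0,0,0]],[1,[0,0,0.004],[0,0,0]],[1,[0,0,0.002],[0,0,0]],[1,[0,0,0],[0,0,0]]]'; python3 -c "from h import *;case()"; python3 -m crank '[[1,[0,0,0.002],[0,0,0]],[1,[0,0,0.001],[0,0,0]],[1,[0,0,0],[0,0,0]]]'; python3 -c "from h import *;case()"
```

```text
time: 5.6
tool_pos: [0.4709, -0.1459, 0.0758]
ee_rot: [-3.141, 0.001, 2.773]
wrist_force: [0.6, -0.3, 0.2]
width: 0.0005
finger_force: 0.0
case xy -56.85274015974453 0.5306059271676978 z 75.84301071425996 rot [-1.79992800e+02  3.95232524e-02  1.58887922e+02] 5.6 0.0005014391836616729 [ 0.56234264 -0.26302317  0.21861781]
time: 5.9
tool_pos: [0.471, -0.146, 0.0732]
ee_rot: [-3.141, 0.002, 2.773]
wrist_force: [0.2, -0.0, 3.6]
width: 0.0006
finger_force: 1.5
case xy -56.72875720492801 0.5191315653116967 z 73.24380774792203 rot [-1.79991094e+02  1.04769708e-01  1.58884988e+02] 5.9 0.0005609857340356048 [ 0.18252797 -0.01174152  3.64806277]
```

```bash
python3 -m crank '[[1,[0,0,0.0015],[0,0,0]],[1,[0,0,0],[0,0,0]]]'; python3 -m crank '[[1,[0,0,0.0015],[0,0,0]],[1,[0,0,0],[0,0,0]]]'
```

```text
time: 6.1
tool_pos: [0.471, -0.146, 0.0715]
ee_rot: [-3.142, 0.002, 2.773]
wrist_force: [-0.0, -0.4, 3.6]
width: 0.0007
finger_force: 1.9
time: 6.3
tool_pos: [0.4711, -0.146, 0.0704]
ee_rot: [-3.141, 0.002, 2.773]
wrist_force: [0.1, -0.9, 5.5]
width: 0.0007
finger_force: 3.0
```

```bash
python3 -m crank '[[1,[0,0,0.0015],[0,0,0]],[1,[0,0,0],[0,0,0]]]'; python3 -m crank '[[1,[0,0,0.0015],[0,0,0]],[1,[0,0,0],[0,0,0]]]'
```

```text
time: 6.5
tool_pos: [0.4712, -0.1461, 0.07]
ee_rot: [-3.141, 0.002, 2.773]
wrist_force: [-1.9, 0.8, 10.5]
width: 0.0006
finger_force: 5.5
time: 6.7
tool_pos: [0.4713, -0.1461, 0.0697]
ee_rot: [-3.141, 0.003, 2.773]
wrist_force: [-4.0, 1.9, 16.3]
width: 0.0007
finger_force: 8.0
```

That is the hard stop, past the click. Now a quick release straight up and back towards the robot.

```bash
python3 -m crank '[[1,[0,0,-0.03],[0,0,0]],[1,[0.01,0,-0.045],[0,0,0]],[1,[0.02,0,-0.045],[0,0,0]],[1,[0.03,0,-0.035],[0,0,0]],[1,[0.03,0,-0.02],[0,0,0]],[1,[0,0,0],[0,0,0]],[1,[0,0,0],[0,0,0]],[1,[0,0,0],[0,0,0]]]'; python3 -m crank '[[0.9,[0,0,0],[0,0,0]],[1,[0,0,0],[0,0,0]],[1,[0,0,0],[0,0,0]],[1,[0,0,0],[0,0,0]],[1,[0,0,0],[0,0,0]],[1,[0,0,0],[0,0,0]],[1,[0,0,0],[0,0,0]],[1,[0,0,0],[0,0,0]]]';python3 -m crank '[[1,[0,0,0],[0,0,0]],[1,[0,0,0],[0,0,0]],[1,[0,0,0],[0,0,0]],[1,[0,0,0],[0,0,0]],[1,[0,0,0],[0,0,0]],[1,[0,0,0],[0,0,0]],[1,[0,0,0],[0,0,0]],[1,[0,0,0],[0,0,0]]]'; python3 -c "from h import *;case();snap('side','s1')"
```

```text
time: 7.5
tool_pos: [0.3862, -0.1131, 0.2393]
ee_rot: [3.141, -0.004, 2.773]
wrist_force: [-0.4, -0.1, 0.2]
width: 0.0005
finger_force: 0.0
time: 8.3
tool_pos: [0.3864, -0.1133, 0.2416]
ee_rot: [3.142, 0.0, 2.773]
wrist_force: [0.1, -0.5, -0.3]
width: 0.0005
finger_force: 0.0
time: 9.1
tool_pos: [0.3864, -0.1133, 0.2415]
ee_rot: [3.141, 0.0, 2.773]
wrist_force: [-0.0, -0.8, -0.5]
width: 0.0006
finger_force: 0.0
case xy -147.37713823574782 0.6309768056862474 z 241.45659708905436 rot [1.79994108e+02 1.23495501e-03 1.58888430e+02] 9.1 0.0006492436053497797 [-0.02313179 -0.84691688 -0.49704198]
```

View pics/s1.png

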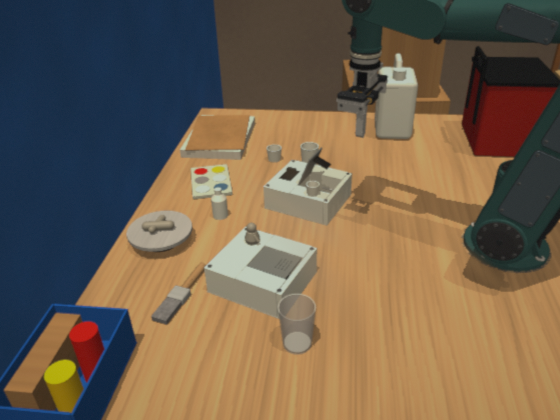

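The side view shows the pack's lid standing open at (315,165), the pot, figure, tumbler and jar in place, the caddy shut and the arm clear. I'll let it settle briefly and hand in.

```bash
python3 -m crank '[[1,[0,0,0],[0,0,0]],[1,[0,0,0],[0,0,0]],[1,[0,0,0],[0,0,0]],[1,[0,0,0],[0,0,0]],[1,[0,0,0],[0,0,0]],[1,[0,0,0],[0,0,0]],[1,[0,0,0],[0,0,0]],[1,[0,0,0],[0,0,0]]]' >/dev/null; python3 -c "from bench import robot;print(robot.close_job())"
```

```text
the job is handed in; nothing more can be done
None
```

The job is handed in: I pushed the switch fully to off and pressed the pack's lid, which popped up and stayed open; nothing else was touched or moved, though no verdict came back.

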